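# Unhitch a handset test fixture and hold its arm up

## Task

Open the test fixture: lift the connector tray out of the dish on top of the fixture's arm and set it down gently (not dropped), upright, near the middle of the flat rubber pad. Then pull the arm's upright latch handle sideways against its spring until the bolt is clear of the keeper and, with the arm still down until then, lift the arm by that handle until its socket is about 7 cm above the ball it sat on. Finish while still holding the arm raised and still, with the tray left on the pad; leave everything else where it is.

Things in the scene. Friction and masses are not known exactly. Their poses are not given: they have to be found in the camera images.
- fixture: Fixed test fixture: dark steel base plate 300 (x) x 130 (y) x 20 mm high. Origin: centre of its underside, on the table; x points from the arm's hinge (x = -110) to the ball (x = +90), away from the robot give or take its yaw; y is the side to which the latch is pulled; z up. Two hinge cheeks reach 86 mm high.
- keeper (a point): Centre of the keeper's lip: a steel bracket on the fixture at x = 90, y = -55 to -29 mm, up to 86 mm high. Its lip overhangs the latch bolt and stops the arm if it is lifted without pulling the latch.
- swing_arm: The fixture's aluminium arm (the tongue), with the latch 0.41 kg. Origin on its hinge axis, 72 mm above the table, axis along the fixture's y; its x runs along the arm. Shut it is level; lifted, it swings up about the hinge, at most 0.6 rad; let go, it falls back. Beam 36 mm wide; head 50 x 50 mm, centred 200 mm from the hinge, its top 89 mm above the table.
- dish (a point): Centre of the floor of the shallow dish on the arm, 83 mm from the hinge, 86 mm above the table: 100 x 76 mm outside, 92 x 68 mm inside, rim 8 mm deep.
- socket (a point): Centre of the socket under the arm's head, 200 mm from the hinge; with the arm shut it coincides with the ball's centre.
- ball (a point): Centre of the fixture's fixed ball, 70 mm above the table; its axes are the fixture's.
- latch_grip (a point): Point to grip on the latch handle, 127 mm above the table with the arm shut, 200 mm from the hinge. The handle is an upright black plastic bar on the arm's head, 24 mm along the arm, 14 mm across it (along y, the way it slides), its top 149 mm and its foot 97 mm above the table.
- latch (a joint): Travel of the latch in m: 0 shut (sprung), growing as the handle is pulled to the arm's +y side, at most 0.016. The bolt engages the keeper by 8 mm, so it is clear beyond 0.008; pull 0.012 to 0.014 to be sure. Spring: 3.6 N to start, 9.5 N at 0.013. Once the arm is up the latch may spring back or not.
- tray: Loose grey plastic connector tray, 84 x 60 mm, walls 14 mm high, 0.10 to 0.20 kg, eight brass connectors fixed in it. Origin: centre of its underside; z up. An upright grip bar along its x through the middle: 50 mm long, 12 mm thick (y), top 58 mm above the underside. It starts nested in the arm's dish, bar along the arm, underside 86 mm above the table.
- pad: Flat black rubber pad fixed on the table, 150 (x) x 120 (y) x 6 mm. Origin: centre of its underside. It lies to the left or to the right of the fixture.
- handset: Bystander: black handset 105 x 60 x 10 mm lying on the fixture's base under the arm. Origin: centre of underside.
- wrench: Bystander: steel wrench, 160 mm long, lying beyond the fixture.
- screwdriver: Bystander: screwdriver, 170 mm long, lying on the table.
- adapter_a: Bystander: brass adapter standing upright, 20 mm across, 34 mm high.
- adapter_b: Bystander: steel adapter standing upright, 22 mm across, 28 mm high.
- antenna: Bystander: thin black antenna on a round foot, 56 mm across, 110 mm high.
- jar: Bystander: jar, 56 mm across, 80 mm high.
- mug: Bystander: white mug, 76 mm across, 90 mm high.
- cal_case: Fixed calibration case, 150 x 120 mm, 31 mm high, its lid open and leaning back to 103 mm high at its +x edge. Origin: centre of underside. It lies on the other side of the fixture from the pad.
There are look-alikes about, which are no part of the job. Leave any blue or pink look-alike of the tray alone.

How it is judged:
On the way, in this order (a step that is already met when the one before it is completed fails the run):
1. the tray stands upright and released on the pad (horizontal distance between tray and pad below 0.04 m and angle between tray's own z axis and vertical below 0.1 rad and z of tray in the frame of pad between 0.001 and 0.012 m and contact force between the fingers and tray below 0.1 N and linear speed of tray below 0.02 m/s), for 0.2 s.
2. the latch is pulled clear of the keeper while the arm is still down (value of joint latch above 0.0085 m and z of socket in the frame of ball below 0.008 m and contact force between the fingers and swing_arm above 0.5 N), for 0.1 s.
At the end, for the whole second after the job is handed in: The fingers hold the arm (contact over 1 N) with its socket more than 50 mm above the ball's centre, hardly moving (under 0.1 rad/s), no tray or bystander touching it; the tray stands free on the pad, its centre within 40 mm of the pad's, tilted less than 0.1 rad and at rest (all of step 1 and z of socket in the frame of ball above 0.05 m and contact force between the fingers and swing_arm above 1 N and angular speed of swing_arm below 0.1 rad/s and contact force between each of tray, handset, wrench, screwdriver, adapter_a, adapter_b, antenna, jar, mug and swing_arm below 0.1 N); the arm keeps its last pose, push and grip.
It fails at once if the tray is dropped (falls free faster than 0.6 m/s, a drop of about 2 cm) (linear speed of tray above 0.6 m/s and contact force between the fingers and tray below 0.05 N).
It fails at once if a bystander is moved by more than 30 mm (distance of any of handset, wrench, screwdriver, adapter_a, adapter_b, antenna, jar, mug from where it was at the start of the episode above 0.03 m).
It also fails if it takes over 54 s, if anything falls off the work surface, if the arm or the gripper's body presses on something with over 40 N, if the wrist force passes 120 N, or if a joint passes its speed limit or range.

## Robot

A 6-joint arm with a two-finger parallel gripper is mounted at the origin on the work surface. World frame = base frame: x ahead of the robot, y to its left, z up, the work surface at z = 0. Lengths are in m, angles in rad, forces in N, time in s.
With the tool pointing down it reaches from about 0.25 to 0.725 m from the base axis. Payload 4 kg.
Tool frame: the origin (TCP) lies on the centre line of the jaws, within the pads' length; the fingertips stand ahead of it and the grasp point (between the pads) lies 11 mm behind it (bot.tip_extent is the z of the fingertips in the tool frame, in m); z points along the fingers, y is the direction in which the jaws open and shut (so a half turn about z gives the same grasp; the last joint's range is limited). The gripper opens to 85 mm and grips with 20 to 120 N. Pads are 22 mm wide; open, the fingers measure 114 mm over their backs; the gripper's body (76 mm by 85 mm) begins 54 mm behind the grasp point. The pads swing forward as they close: fully open they stand 13 mm farther back than shut.
Start: joints at [-1.249, 0.241, 0.005, 1.335, 0, 1.571], TCP at [0.158, -0.474, 0.239] pointing down, gripper open.
Joint ranges: [-2.72, 2.72], [-1.05, 1.87], [-1.09, 1.28], [-1.99, 2.15], [-1.42, 1.44], [-3.14, 3.14]. Speed limits (rad/s): [2.79, 2.79, 3.14, 3.14, 3.14, 3.14].

## Interface

Orientations are given as a unit quaternion [x, y, z, w].
In Python, from workcell import bot gives the robot as it stands.
- The arm moves only by the shell command python3 -m jog 'ROWS'. ROWS is JSON, a list that holds one entry, the list of rows, each a list of 7 numbers: the shift along the world's x, y, z in m, then the turn, a rotation vector about the world's x, y, z in degrees, then the closure in counts, from 0 (fully open) to 255 (shut). In form: [[[tx, ty, tz, ax, ay, az, fingers], ...]]. A call has 1 to 10 rows; each row is the pose to reach, as a shift and turn from the pose commanded when the call began; what a row does not reach only later rows make up. A row lasts 1/12 s, in which the tool goes at most 41.7 mm and 7.16 degrees, less where a joint would pass 70% of its speed; a pose out of reach is approached as far as the arm can. A call with a gripper value outside its range is refused whole. The fingers move at their own pace and stop on an object; the grip force is fixed at half the most. Time passes only in rows, so rows that repeat a pose let the fingers close. It gives the time, the measured TCP pose, the force and the opening at its end, in the units of the state.
- bot.get_obs(): the state, without advancing time (a new reading comes with each control period).
- bot.camera(name): name is "scene" or "top"; returns the picture (480x640x3 uint8, blue, green, red); there is no depth.
- bot.camera_model(name): a dict with "K" (3x3 intrinsics, pixels), "T" (4x4, takes a point from camera to world coordinates). Camera axes: x right, y down, z forward; pixel columns grow to the right and rows downward; lengths in m; the calibration is good to about 2 mm. A picture is of the moment at which its call begins. camera_model takes no time and is no camera call.
- bot.job_done(): hands the job in, once; it reports no verdict.
The state is a dict: "clock": time; "joint_pos": joint angles; "joint_vel": joint speeds; "tau": joint torques, N m; "eef_pos": TCP position; "tool_rot": TCP orientation; "ft_force": force on the tool from outside, world axes, zero at the start; "ft_torque": the same for the moment, N m; "grip_width": finger opening in m.
Only numpy, scipy, OpenCV 4.12 (cv2) and the standard library are available. Lean on these libraries where they do the work, as an engineer would, in place of code of your own. Each camera call takes 0.05 s, during which the arm holds its last target. There are 200 camera calls.

## Working session

There is one attempt and no reset: what is moved stays moved. The work goes in short steps, Python scripts to look and compute and a shell command to move; the robot and the scene stay as the last step left them, time stands still between calls to the robot, and variables do not carry over. Pictures are saved under pics/ and viewed, about 8 in all and at most 12, crops included, and the job is handed in when it is done.

```bash
mkdir -p pics; ls; python3 - <<'E'
from workcell import bot
import cv2,numpy as np
for n in("scene","top"):
    cv2.imwrite(f"pics/{n}0.png",bot.camera(n)); m=bot.camera_model(n); print(n,np.round(m["K"],1).tolist(),np.round(m["T"],4).tolist())
print(bot.get_obs(),bot.tip_extent)
E
```

```text
pics
scene [[463.5, 0.0, 317.7], [0.0, 463.5, 238.5], [0.0, 0.0, 1.0]] [[0.7055, 0.446, -0.5508, 1.0902], [0.7087, -0.4538, 0.5402, -0.551], [-0.009, -0.7715, -0.6362, 0.7306], [0.0, 0.0, 0.0, 1.0]]
top [[551.3, 0.0, 318.4], [0.0, 551.3, 237.8], [0.0, 0.0, 1.0]] [[0.029, -0.9967, 0.0763, 0.4319], [-0.9995, -0.0282, 0.012, -0.0316], [-0.0098, -0.0766, -0.997, 1.4626], [0.0, 0.0, 0.0, 1.0]]
{'clock': 0.1, 'joint_pos': array([-1.24898367e+00,  2.41334172e-01,  3.86826478e-03,  1.33521256e+00,
        7.55056623e-06,  1.57079961e+00]), 'joint_vel': array([-0.00110204, -0.00344456,  0.0032935 , -0.00248925, -0.00110781,
       -0.0013752 ]), 'tau': array([-5.12253409e-04, -3.73136580e+01,  2.53010523e+01,  1.08257247e-02,
       -3.24533642e-05,  9.38004575e-06]), 'eef_pos': array([ 0.15797113, -0.47380824,  0.23850726]), 'tool_rot': array([ 9.87082310e-01,  1.60211198e-01, -1.47046724e-04, -9.29519326e-04]), 'ft_force': array([ 0.7464948 ,  0.58014184, -0.36807032]), 'ft_torque': array([0.04935982, 0.00306081, 0.02690275]), 'grip_width': 0.08546501693689731} 0.008
```

View pics/scene0.png

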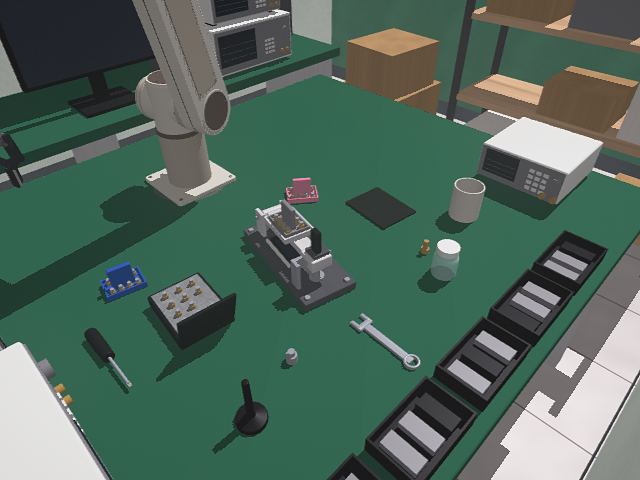

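View pics/top0.png

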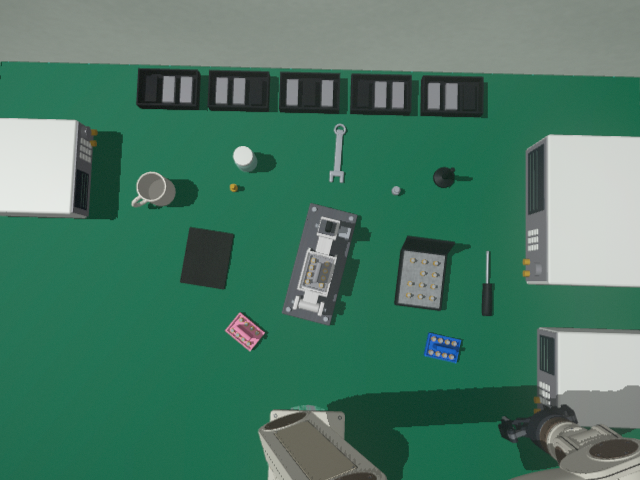

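The scene picture shows the fixture near (300,255), with the tray on its arm, the black handle at about (316,240) and the pad at (380,208). In the top view the fixture is at (321,265), the handle near (328,228), the tray near (319,272) and the pad at (208,258), to the fixture's left. The pink and blue trays are decoys.

```bash
cat > h.py <<'E'
import numpy as np,cv2
from workcell import bot
def px(n,P):
    m=bot.camera_model(n);T=m["T"];p=(np.asarray(P)-T[:3,3])@T[:3,:3];q=m["K"]@p;return q[:2]/q[2]
def ray(n,u):
    m=bot.camera_model(n);T=m["T"];d=T[:3,:3]@np.linalg.inv(m["K"])@[u[0],u[1],1.];return T[:3,3],d/np.linalg.norm(d)
def plane(n,u,z):
    o,d=ray(n,u);return o+d*(z-o[2])/d[2]
def tri(a,b):  # a=scene px, b=top px
    o,d=ray("scene",a);p,e=ray("top",b);s=np.linalg.lstsq(np.c_[d,-e],p-o,rcond=None)[0]
    A=o+s[0]*d;B=p+s[1]*e;return (A+B)/2,np.linalg.norm(A-B)
E
python3 - <<'E'
from h import *
t=cv2.imread("pics/top0.png");s=cv2.imread("pics/scene0.png")
def mx(im,x,y,w,h,f):
    o=cv2.resize(im[y:y+h,x:x+w],None,fx=f,fy=f,interpolation=cv2.INTER_CUBIC)
    for k in range(0,w,10): cv2.putText(o,str(x+k),(k*f,8),0,.3,(0,255,255),1);cv2.line(o,(k*f,8),(k*f,14),(0,255,255),1)
    for k in range(0,h,10): cv2.putText(o,str(y+k),(0,k*f+3),0,.3,(0,255,255),1)
    return o
a=mx(t,278,200,80,130,4.6.__int__() if 0 else 4);b=mx(s,240,190,118,130,4)
cv2.imwrite("pics/c1.png",np.hstack([a,b])); print(np.hstack([a,b]).shape)
# pad, fixture base by contour
g=t.max(2); 
for nm,(x0,y0,x1,y1),z in(("pad",(170,215,245,300),.006),):
    m=((g<60)).astype(np.uint8)[y0:y1,x0:x1]
    c=max(cv2.findContours(m,0,1)[0],key=cv2.contourArea);r=cv2.minAreaRect(c);print(nm,r)
    B=cv2.boxPoints(r)+[x0,y0];P=np.array([plane("top",u,z) for u in B]);print(P.round(4),P.mean(0))
# base: nongreen blob
hsv=cv2.cvtColor(t,cv2.COLOR_BGR2HSV);m=((hsv[...,1]<120)).astype(np.uint8)[195:335,270:370]
c=max(cv2.findContours(m,0,1)[0],key=cv2.contourArea);r=cv2.minAreaRect(c);B=cv2.boxPoints(r)+[270,195];P=np.array([plane("top",u,.02) for u in B]);print(r,P.round(4),P.mean(0))
E
```

```text
(520, 792, 3)
pad ((36.75675582885742, 42.95945739746094), (45.209720611572266, 55.895652770996094), 9.462322235107422)
[[0.4164 0.3481 0.006 ]
 [0.5632 0.3307 0.006 ]
 [0.5467 0.2111 0.006 ]
 [0.4003 0.2294 0.006 ]] [0.48168152 0.27981095 0.006     ]
((49.42585372924805, 68.78732299804688), (50.506591796875, 115.06883239746094), 14.470293045043945) [[ 0.343   0.0782  0.02  ]
 [ 0.6368  0.0123  0.02  ]
 [ 0.6069 -0.1174  0.02  ]
 [ 0.3143 -0.0498  0.02  ]] [ 0.47526855 -0.01918151  0.02      ]
```

View pics/c1.png

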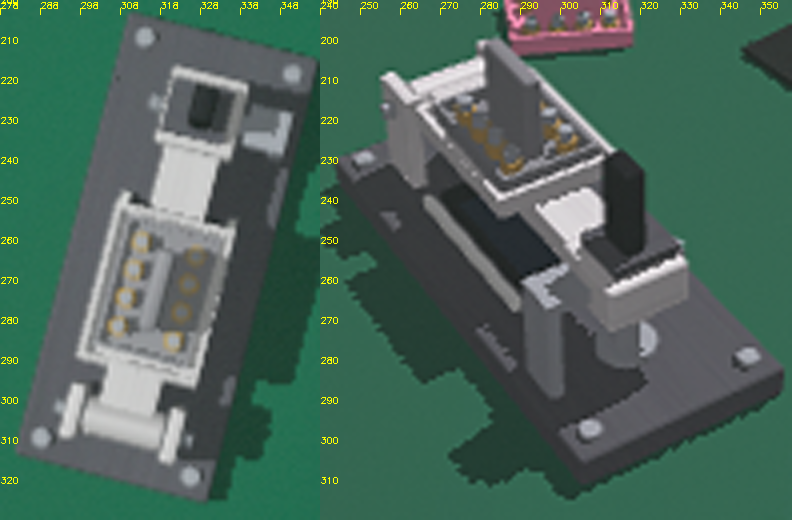

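The crops show the tray bar top at about top (317.2,272.2) and scene (287.3,205.5). The handle top is at about top (329,226) and scene (316.5,229.5), and the keeper is on the −y side of the head.

```bash
python3 - <<'E'
from h import *
for n,a,b in(("bar",(287.3,205.5),(317.2,272.2)),("handle",(316.5,229.5),(329,225.8))):
    print(n,tri(a,b), "text z plane", plane("top",b,.144 if n=="bar" else .149))
y=np.radians(-12.8);R=np.array([[np.cos(y),-np.sin(y)],[np.sin(y),np.cos(y)]]);c=np.array([.4753,-.0192])
for n,x,z in(("tray",-.027,.144),("handle",.09,.149),("handleft",.09,.097)):
    p=c+R@[x,0];print(n,p,px("top",[*p,z]),px("scene",[*p,z]))
from scipy.spatial.transform import Rotation as Q
o=bot.get_obs();print(Q.from_quat(o["tool_rot"]).as_matrix().round(3))
E
```

```text
bar (array([ 0.45028228, -0.01541146,  0.13960962]), np.float64(0.0002603606411591696)) text z plane [ 0.45030327 -0.01536455  0.144     ]
handle (array([ 0.5630166 , -0.03921908,  0.14823685]), np.float64(0.0032371277789323225)) text z plane [ 0.56186032 -0.04042279  0.149     ]
tray [ 0.44897097 -0.01321819] [316.28518602 272.7327729 ] [287.60145668 203.20262903]
handle [ 0.56306344 -0.03913936] [328.47783365 225.28491877] [315.74288951 229.26924043]
handleft [ 0.56306344 -0.03913936] [328.3000646  227.35797349] [316.03296692 248.75286205]
[[ 0.949  0.316 -0.001]
 [ 0.316 -0.949  0.002]
 [ 0.    -0.002 -1.   ]]
```

```bash
R='[0.15,0.23,0,0,0,70,130]'; python3 -m jog '[[[0.03,0.046,0,0,0,14,130],[0.06,0.092,0,0,0,28,130],[0.09,0.138,0,0,0,42,130],[0.12,0.184,0,0,0,56,130],[0.15,0.23,0,0,0,70,130],[0.15,0.23,0,0,0,70,130],[0.15,0.23,0,0,0,70,130],[0.15,0.23,0,0,0,70,130],[0.15,0.23,0,0,0,70,130],[0.15,0.23,0,0,0,70,130]]]'; python3 -m jog '[[[0.142,0.23,0,0,0,70,130],[0.142,0.23,0,0,0,70,130],[0.142,0.23,0,0,0,70,130],[0.142,0.23,0,0,0,70,130],[0.142,0.23,0,0,0,70,130],[0.142,0.23,0,0,0,70,130],[0.142,0.23,0,0,0,70,130],[0.142,0.23,0,0,0,70,130],[0.142,0.23,0,0,0,70,130],[0.142,0.23,0,0,0,70,130]]]'; python3 -c "
from h import *
from scipy.spatial.transform import Rotation as Q
o=bot.get_obs();M=Q.from_quat(o['tool_rot']).as_matrix();print(o['joint_pos'],o['eef_pos'],M.round(3),np.degrees(np.arctan2(M[1,1],M[0,1])))"
```

```text
clock: 0.93
eef_pos: [0.3083, -0.2434, 0.239]
tool_rot: [0.714, 0.7, -0.0, -0.0]
ft_force: [-0.3, 0.5, 0.8]
grip_width: 0.0421
clock: 1.77
eef_pos: [0.4499, -0.0135, 0.2386]
tool_rot: [0.183, 0.983, -0.0, -0.001]
ft_force: [-0.7, 0.0, -0.7]
grip_width: 0.0421
[-2.99283495e-02  1.43722095e-01 -1.17678324e-01  1.31113646e+00
 -9.19666374e-05  3.38807492e-01] [ 0.44993212 -0.01349694  0.23859186] [[-0.933  0.36  -0.002]
 [ 0.36   0.933 -0.   ]
 [ 0.002 -0.001 -1.   ]] 68.87302779078198
```

```bash
python3 -m jog '[[[0,-0.001,-0.02,0,0,6,130],[0,-0.001,-0.04,0,0,8.3,130],[0,-0.001,-0.06,0,0,8.3,130],[0,-0.001,-0.08,0,0,8.3,130],[0,-0.001,-0.09,0,0,8.3,130],[0,-0.001,-0.09,0,0,8.3,130]]]'; python3 - <<'E'
from h import *
t=bot.camera("scene");u=bot.camera("top")
f=lambda im,x,y:cv2.resize(im[y:y+130,x:x+100],None,fx=4,fy=4,interpolation=cv2.INTER_CUBIC)
cv2.imwrite("pics/c2.png",np.hstack([f(t,240,150),f(u,275,200)]))
E
```

```text
clock: 2.27
eef_pos: [0.4476, -0.0152, 0.1464]
tool_rot: [0.115, 0.993, -0.0, -0.003]
ft_force: [-0.1, -0.5, -0.0]
grip_width: 0.0419
```

View pics/c2.png

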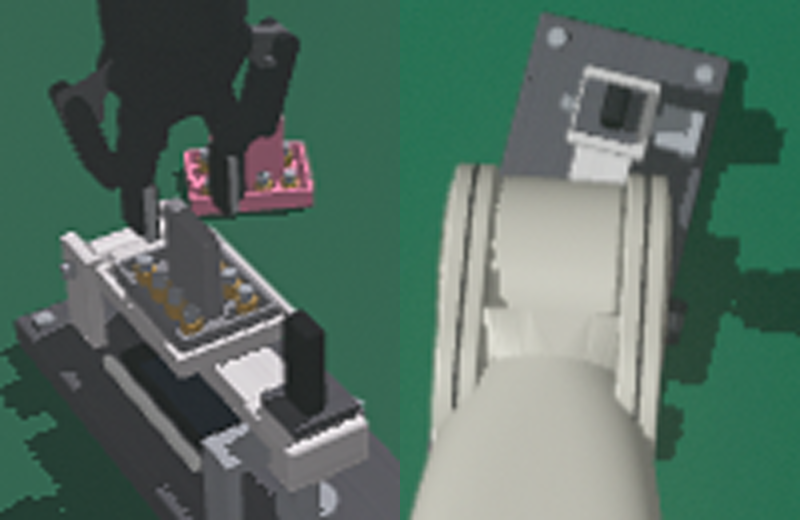

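The open fingers straddle the tray bar, at about (190,220) in the left crop. I'll go down and close.

```bash
python3 -m jog '[[[0.001,0.001,-0.013,0,0,0,130],[0.001,0.001,-0.026,0,0,0,130],[0.001,0.001,-0.026,0,0,0,130],[0.001,0.001,-0.026,0,0,0,255],[0.001,0.001,-0.026,0,0,0,255],[0.001,0.001,-0.026,0,0,0,255],[0.001,0.001,-0.026,0,0,0,255],[0.001,0.001,-0.026,0,0,0,255],[0.001,0.001,-0.026,0,0,0,255]]]'; python3 -m jog '[[[0,0,0.005,0,0,0,255],[0,0,0.01,0,0,0,255],[0,0,0.025,0,0,0,255],[0,0,0.04,0,0,0,255],[0,0,0.06,0,0,0,255],[0,0,0.08,0,0,0,255],[0,0,0.09,0,0,0,255],[0,0,0.09,0,0,0,255]]]'
```

```text
clock: 3.12
eef_pos: [0.4521, -0.0145, 0.1245]
tool_rot: [0.116, 0.993, 0.0, 0.001]
ft_force: [-1.3, -1.4, 6.1]
grip_width: 0.0113
clock: 3.78
eef_pos: [0.4526, -0.0143, 0.2159]
tool_rot: [0.115, 0.993, 0.0, 0.002]
ft_force: [0.1, 0.7, -1.6]
grip_width: 0.0108
```

```bash
python3 -m jog '[[[0.002,0.02,0,0,0,1,255],[0.005,0.05,0,0,0,2,255],[0.009,0.085,0,0,0,3,255],[0.013,0.12,0,0,0,4,255],[0.016,0.155,0,0,0,5,255],[0.02,0.19,0,0,0,6,255],[0.024,0.225,0,0,0,6,255],[0.028,0.26,0,0,0,6,255],[0.03,0.285,0,0,0,6,255],[0.031,0.294,0,0,0,6,255]]]'; python3 -m jog '[[[0,0,-0.01,0,0,0,255],[0,0,-0.03,0,0,0,255],[0,0,-0.055,0,0,0,255],[0,0,-0.08,0,0,0,255],[0,0,-0.105,0,0,0,255],[0,0,-0.125,0,0,0,255],[0,0,-0.135,0,0,0,255],[0,0,-0.14,0,0,0,255],[0,0,-0.14,0,0,0,255]]]';  python3 - <<'E'
from h import *
t=bot.camera("scene");u=bot.camera("top")
f=lambda im,x,y:cv2.resize(im[y:y+130,x:x+100],None,fx=4,fy=4,interpolation=cv2.INTER_CUBIC)
cv2.imwrite("pics/c3.png",np.hstack([f(t,335,120),f(u,160,200)]))
E
```

```text
clock: 4.62
eef_pos: [0.4814, 0.2832, 0.2116]
tool_rot: [0.061, 0.998, 0.0, -0.001]
ft_force: [-0.8, -0.3, -1.7]
grip_width: 0.011
clock: 5.37
eef_pos: [0.4813, 0.2782, 0.072]
tool_rot: [0.064, 0.998, -0.001, -0.001]
ft_force: [0.5, -0.7, -2.0]
grip_width: 0.0109
```

View pics/c3.png

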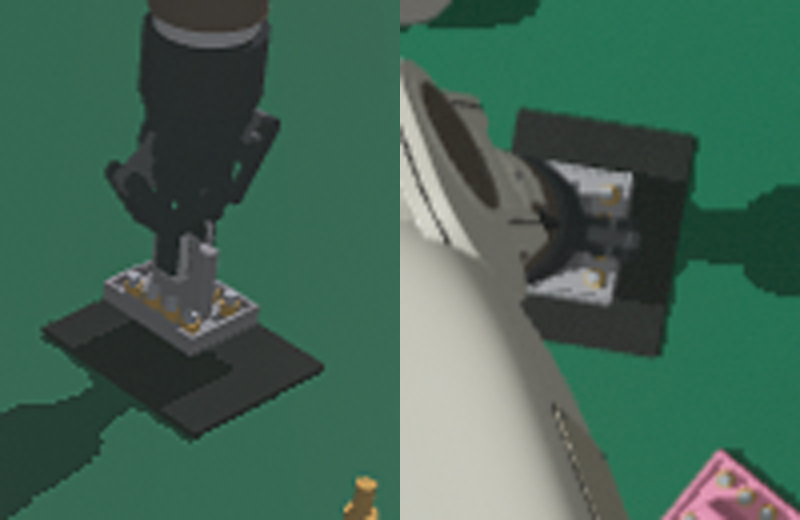

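The tray is level over the pad's middle: its edge runs from (633,172) to (612,303) in the right crop and the pad's from (693,138) to (660,353). I'll lower it gently.

```bash
python3 -m jog '[[[0,0.001,-0.008,0,0,0,255],[0,0.001,-0.016,0,0,0,255],[0,0.001,-0.021,0,0,0,255],[0,0.001,-0.023,0,0,0,255],[0,0.001,-0.024,0,0,0,255],[0,0.001,-0.024,0,0,0,255]]]';python3 -m jog '[[[0,0,-0.001,0,0,0,255],[0,0,-0.002,0,0,0,255],[0,0,-0.002,0,0,0,255]]]'
```

```text
clock: 5.97
eef_pos: [0.4819, 0.2806, 0.0489]
tool_rot: [0.063, 0.998, -0.0, -0.0]
ft_force: [0.3, -0.7, -1.4]
grip_width: 0.011
clock: 6.22
eef_pos: [0.4822, 0.2807, 0.0473]
tool_rot: [0.063, 0.998, 0.0, 0.0]
ft_force: [-0.6, -0.1, -1.2]
grip_width: 0.0114
```

```bash
python3 -m jog '[[[0,0,-0.001,0,0,0,255],[0,0,-0.002,0,0,0,255],[0,0,-0.002,0,0,0,255]]]';python3 -m jog '[[[0,0,-0.001,0,0,0,255],[0,0,-0.002,0,0,0,255],[0,0,-0.002,0,0,0,255]]]'
```

```text
clock: 6.47
eef_pos: [0.482, 0.2806, 0.0451]
tool_rot: [0.063, 0.998, -0.0, -0.0]
ft_force: [0.1, -0.7, -2.0]
grip_width: 0.0108
clock: 6.72
eef_pos: [0.4821, 0.2806, 0.0446]
tool_rot: [0.063, 0.998, 0.0, 0.0]
ft_force: [-3.3, -1.5, 6.3]
grip_width: 0.0112
```

```bash
python3 -m jog '[[[0,0,0,0,0,0,200],[0,0,0,0,0,0,150],[0,0,0,0,0,0,130],[0,0,0,0,0,0,130],[0,0,0,0,0,0,130],[0,0,0,0,0,0,130],[0,0,0,0,0,0,130],[0,0,0,0,0,0,130]]]'; python3 -m jog '[[[0,0,0.01,0,0,0,130],[0,0,0.03,0,0,0,130],[0,0,0.06,0,0,0,130],[0,0,0.09,0,0,0,130],[0,0,0.12,0,0,0,130],[0,0,0.15,0,0,0,130],[0,0,0.18,0,0,0,130],[0,0,0.185,0,0,0,130]]]'
```

```text
clock: 7.38
eef_pos: [0.4821, 0.2806, 0.0432]
tool_rot: [0.063, 0.998, -0.0, -0.0]
ft_force: [0.3, -0.1, -0.1]
grip_width: 0.0421
clock: 8.05
eef_pos: [0.4845, 0.282, 0.2354]
tool_rot: [0.063, 0.998, 0.003, 0.005]
ft_force: [0.8, -0.3, -0.1]
grip_width: 0.042
```

```bash
python3 -m jog '[[[0.009,-0.035,0,0,0,-1,130],[0.018,-0.07,0,0,0,-2,130],[0.027,-0.105,0,0,0,-3,130],[0.036,-0.14,0,0,0,-4,130],[0.045,-0.175,0,0,0,-5,130],[0.054,-0.21,0,0,0,-6,130],[0.063,-0.245,0,0,0,-6,130],[0.072,-0.28,0,0,0,-6,130],[0.079,-0.31,0,0,0,-6,130],[0.081,-0.320,0,0,0,-6,130]]]'; python3 -m jog '[[[0,0,-0.02,0,0,0,130],[0,0,-0.04,0,0,0,130],[0,0,-0.06,0,0,0,130],[0,0,-0.068,0,0,0,130],[0,0,-0.068,0,0,0,130],[0,0,-0.068,0,0,0,130]]]'; python3 - <<'E'
from h import *
t=bot.camera("scene");u=bot.camera("top")
f=lambda im,x,y:cv2.resize(im[y:y+130,x:x+100],None,fx=4,fy=4,interpolation=cv2.INTER_CUBIC)
cv2.imwrite("pics/c4.png",np.hstack([f(t,265,170),f(t,335,140)]))
print(bot.get_obs()["eef_pos"])
E
```

```text
clock: 8.88
eef_pos: [0.5636, -0.0435, 0.2284]
tool_rot: [0.118, 0.993, -0.001, 0.0]
ft_force: [-0.2, -0.6, 0.6]
grip_width: 0.0415
clock: 9.38
eef_pos: [0.563, -0.0389, 0.1606]
tool_rot: [0.115, 0.993, 0.0, -0.0]
ft_force: [0.7, 0.4, 1.8]
grip_width: 0.0417
[ 0.56404748 -0.03902112  0.161787  ]
```

View pics/c4.png

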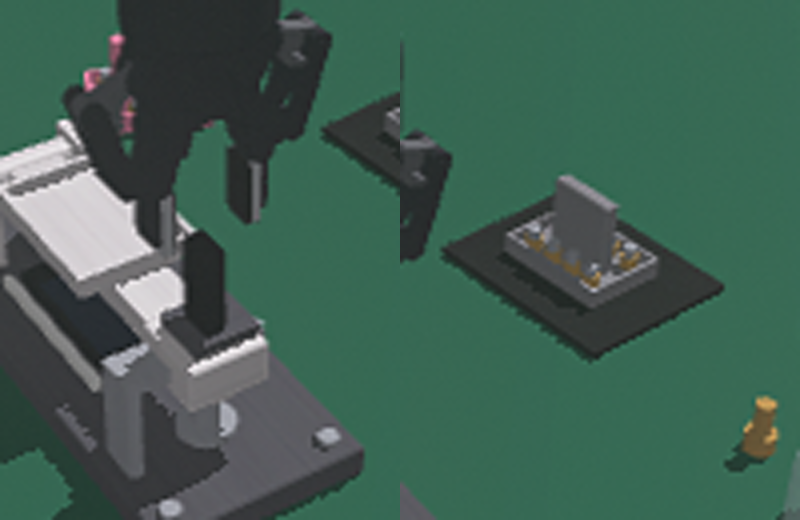

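The tray stands upright near the pad's middle (right crop, (590,270)), and the fingers straddle the latch handle (left crop, (205,235)). I'll grip the handle.

```bash
python3 -m jog '[[[0,0,-0.015,0,0,0,130],[0,0,-0.03,0,0,0,130],[0,0,-0.044,0,0,0,130],[0,0,-0.044,0,0,0,130],[0,0,-0.044,0,0,0,255],[0,0,-0.044,0,0,0,255],[0,0,-0.044,0,0,0,255],[0,0,-0.044,0,0,0,255],[0,0,-0.044,0,0,0,255],[0,0,-0.044,0,0,0,255]]]'; python3 -c "
from h import *
y=np.radians(-12.8);print('y axis',-np.sin(y),np.cos(y),bot.get_obs()['eef_pos'],bot.get_obs()['ft_force'])"
```

```text
clock: 10.32
eef_pos: [0.5641, -0.04, 0.1179]
tool_rot: [0.115, 0.993, -0.0, 0.002]
ft_force: [-0.9, -3.3, 6.4]
grip_width: 0.0131
y axis 0.2215484976194673 0.9751493543055633 [ 0.5641473  -0.04000246  0.11790456] [-0.87793899 -3.26213844  6.35156317]
```

```bash
python3 -m jog '[[[0.0004,0.002,0,0,0,0,255],[0.0009,0.004,0,0,0,0,255],[0.0013,0.006,0,0,0,0,255],[0.0018,0.008,0,0,0,0,255],[0.0022,0.010,0,0,0,0,255],[0.0027,0.012,0,0,0,0,255],[0.0029,0.013,0,0,0,0,255],[0.0029,0.013,0,0,0,0,255],[0.0029,0.013,0,0,0,0,255]]]'; python3 -c "
from h import *
from scipy.spatial.transform import Rotation as Q
o=bot.get_obs();print(o['eef_pos'],o['ft_force'],Q.from_quat(o['tool_rot']).as_matrix().round(4))"
```

```text
clock: 11.07
eef_pos: [0.5667, -0.0286, 0.1179]
tool_rot: [0.116, 0.993, -0.002, 0.001]
ft_force: [-1.8, -9.4, 5.7]
grip_width: 0.0131
[ 0.56673076 -0.02858192  0.11791317] [-1.84638976 -9.38835246  5.73763601] [[-0.9731  0.2304  0.0024]
 [ 0.2304  0.9731 -0.0042]
 [-0.0033 -0.0036 -1.    ]]
```

```bash
python3 -c "
from h import *
y=np.radians(-12.8)
r,h=.201,.046
for a,b in((0,9),(9,21)):
  A=np.radians(a)
  for t in np.linspace(a,b,10)[1:] if a==0 else np.linspace(a,b,10)[1:]:
    T=np.radians(t);dx=r*np.cos(T)-h*np.sin(T)-(r*np.cos(A)-h*np.sin(A));dz=r*np.sin(T)+h*np.cos(T)-(r*np.sin(A)+h*np.cos(A));d=t-a
    print([round(v,4) for v in(dx*np.cos(y),dx*np.sin(y),dz,-d*-np.sin(y),-d*np.cos(y),0)])"
```

```text
[np.float64(-0.0008), np.float64(0.0002), np.float64(0.0035), np.float64(-0.2215), np.float64(-0.9751), 0]
[np.float64(-0.0017), np.float64(0.0004), np.float64(0.007), np.float64(-0.4431), np.float64(-1.9503), 0]
[np.float64(-0.0026), np.float64(0.0006), np.float64(0.0105), np.float64(-0.6646), np.float64(-2.9254), 0]
[np.float64(-0.0036), np.float64(0.0008), np.float64(0.0139), np.float64(-0.8862), np.float64(-3.9006), 0]
[np.float64(-0.0047), np.float64(0.0011), np.float64(0.0173), np.float64(-1.1077), np.float64(-4.8757), 0]
[np.float64(-0.0058), np.float64(0.0013), np.float64(0.0208), np.float64(-1.3293), np.float64(-5.8509), 0]
[np.float64(-0.0069), np.float64(0.0016), np.float64(0.0242), np.float64(-1.5508), np.float64(-6.826), 0]
[np.float64(-0.0082), np.float64(0.0019), np.float64(0.0275), np.float64(-1.7724), np.float64(-7.8012), 0]
[np.float64(-0.0094), np.float64(0.0021), np.float64(0.0309), np.float64(-1.9939), np.float64(-8.7763), 0]
[np.float64(-0.0018), np.float64(0.0004), np.float64(0.0044), np.float64(-0.2954), np.float64(-1.3002), 0]
[np.float64(-0.0037), np.float64(0.0008), np.float64(0.0088), np.float64(-0.5908), np.float64(-2.6004), 0]
[np.float64(-0.0057), np.float64(0.0013), np.float64(0.0132), np.float64(-0.8862), np.float64(-3.9006), 0]
[np.float64(-0.0078), np.float64(0.0018), np.float64(0.0175), np.float64(-1.1816), np.float64(-5.2008), 0]
[np.float64(-0.01), np.float64(0.0023), np.float64(0.0217), np.float64(-1.477), np.float64(-6.501), 0]
[np.float64(-0.0122), np.float64(0.0028), np.float64(0.0259), np.float64(-1.7724), np.float64(-7.8012), 0]
[np.float64(-0.0146), np.float64(0.0033), np.float64(0.03), np.float64(-2.0678), np.float64(-9.1014), 0]
[np.float64(-0.0171), np.float64(0.0039), np.float64(0.0341), np.float64(-2.3632), np.float64(-10.4016), 0]
[np.float64(-0.0197), np.float64(0.0045), np.float64(0.0381), np.float64(-2.6586), np.float64(-11.7018), 0]
```

```bash
python3 -m jog '[[[-0.0008,0.0002,0.0035,-0.22,-0.98,0,255],[-0.0017,0.0004,0.007,-0.44,-1.95,0,255],[-0.0026,0.0006,0.0105,-0.66,-2.93,0,255],[-0.0036,0.0008,0.0139,-0.89,-3.9,0,255],[-0.0047,0.0011,0.0173,-1.11,-4.88,0,255],[-0.0058,0.0013,0.0208,-1.33,-5.85,0,255],[-0.0069,0.0016,0.0242,-1.55,-6.83,0,255],[-0.0082,0.0019,0.0275,-1.77,-7.8,0,255],[-0.0094,0.0021,0.0309,-1.99,-8.78,0,255],[-0.0094,0.0021,0.0309,-1.99,-8.78,0,255]]]'
```

```text
clock: 11.9
eef_pos: [0.5572, -0.0266, 0.1486]
tool_rot: [0.116, 0.99, -0.011, 0.08]
ft_force: [2.0, -9.6, -0.0]
grip_width: 0.0129
```

Forces are low, so the keeper isn't catching. I'll continue the arc.

```bash
python3 -m jog '[[[-0.0018,0.0004,0.0044,-0.3,-1.3,0,255],[-0.0037,0.0008,0.0088,-0.59,-2.6,0,255],[-0.0057,0.0013,0.0132,-0.89,-3.9,0,255],[-0.0078,0.0018,0.0175,-1.18,-5.2,0,255],[-0.01,0.0023,0.0217,-1.48,-6.5,0,255],[-0.0122,0.0028,0.0259,-1.77,-7.8,0,255],[-0.0146,0.0033,0.03,-2.07,-9.1,0,255],[-0.0171,0.0039,0.0341,-2.36,-10.4,0,255],[-0.0197,0.0045,0.0381,-2.66,-11.7,0,255],[-0.0197,0.0045,0.0381,-2.66,-11.7,0,255]]]'; python3 -m jog '[[[0,0,0,0,0,0,255],[0,0,0,0,0,0,255],[0,0,0,0,0,0,255],[0,0,0,0,0,0,255],[0,0,0,0,0,0,255],[0,0,0,0,0,0,255]]]'; python3 - <<'E'
from h import *
t=bot.camera("scene")
f=lambda im,x,y:cv2.resize(im[y:y+130,x:x+100],None,fx=4,fy=4,interpolation=cv2.INTER_CUBIC)
cv2.imwrite("pics/c5.png",np.hstack([f(t,255,170),f(t,335,140)]))
u=bot.camera("top");cv2.imwrite("pics/t5.png",u)
E
```

```text
clock: 12.73
eef_pos: [0.5373, -0.0219, 0.187]
tool_rot: [0.114, 0.976, -0.022, 0.184]
ft_force: [1.9, -8.9, -0.0]
grip_width: 0.0132
clock: 13.23
eef_pos: [0.5377, -0.022, 0.1863]
tool_rot: [0.114, 0.976, -0.022, 0.183]
ft_force: [1.9, -8.7, 0.6]
grip_width: 0.0133
```

View pics/c5.png

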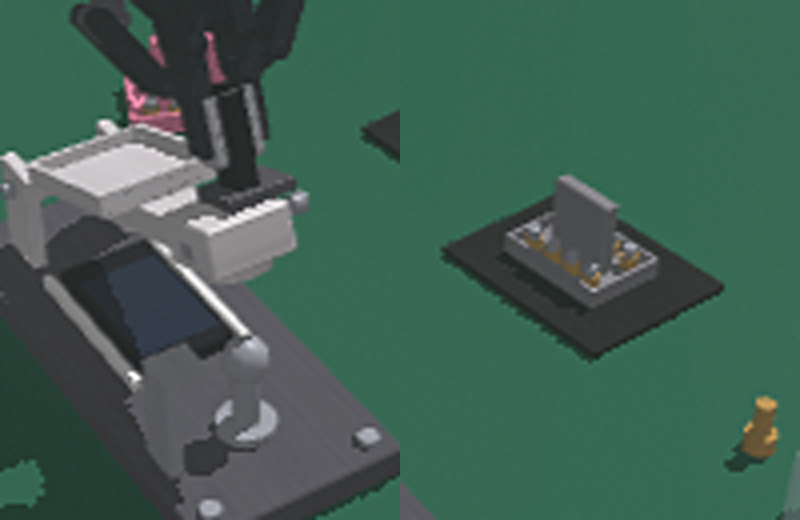

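View pics/t5.png

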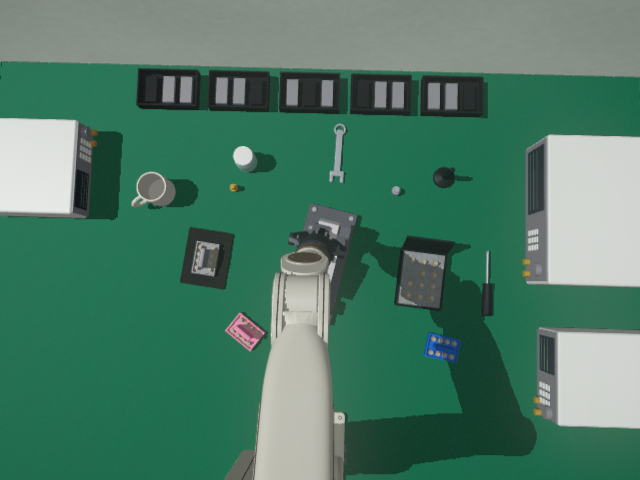

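The arm is up: the ball is bare at (245,355) in the crop and the head well above it. The tray is centred on the pad at (207,258) in the top view, and the bystanders are where they were.

```bash
python3 -c "
from workcell import bot
print(bot.get_obs()['joint_vel'].round(4)); bot.job_done()"
```

```text
[ 0.0012  0.0003 -0.     -0.0001 -0.0008 -0.0004]
the job is handed in; nothing more can be done
```

I finished the task and handed it in at about 13 s of the 54 s limit; `bot.job_done()` reports no verdict.

- **Tray:** I lifted it out of the dish by its bar, lowered it onto the pad until the force showed contact, and released it. The last pictures show it upright near the middle of the pad.
- **Latch:** I pulled the handle about 13 mm commanded, 12 mm measured at the tool, with the arm still down. The side force was 9.6 N, which matches the 9.5 N spring figure at 0.013 m.
- **Arm:** I swung it up about 21° by the handle, which puts the socket roughly 7 cm above the ball. That height comes from the tool's rise and the known arm length; I did not measure the socket itself.
- **At hand-in:** the gripper was still holding the handle (opening 13 mm, side force about 9 N) and the joints were practically still. By eye, no bystander had moved in the last top view.

None of the checks failed. The only disagreements were small. The two-view height of the bar top came out 4 mm below the text, and the handle's height within 1 mm of it. The grasp positions agreed with the fixture model to about 2 mm. The force along z read about 6 N while each grip closed, and I did not trace the cause.

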